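Put the scraper away and hold the frame clamp open

ROBOT

A 6-joint arm with a two-finger parallel gripper is mounted at the origin on the work surface. World frame = base frame: x ahead of the robot, y to its left, z up, the work surface at z = 0. Lengths are in mm, angles in degrees, forces in N, time in s.
With the tool pointing down it reaches from about 300 to 1000 mm from the base axis. Payload 5.1 kg.
Tool frame: the origin (TCP) lies on the mounting face of the last link; the fingertips stand 190 mm ahead of it and the grasp point (between the pads) lies 171 mm ahead of it; z points along the fingers, y is the line along which they close (so a half turn about z gives the same grasp; the last joint's range is limited). The gripper opens to 95 mm and grips with 3 to 60 N. Pads are 20 mm wide; open, the fingers measure 119 mm over their backs; the gripper's body (75 mm by 180 mm) begins 59 mm behind the grasp point.
Start: joints at [-71.024, 7.093, 94.555, -0, 78.352, -4.733], TCP at [261.327, -595.142, 404.756] pointing down, gripper open.
Joint ranges: [-149.61, 149.61], [-58.7, 133.49], [1.44, 155.28], [-77.14, 257.14], [18.33, 153.61], [-166.67, 166.67]. Speed limits (degrees/s): [147.25, 147.25, 180, 180, 180, 180].

INTERFACE

Orientations are given as [roll, pitch, yaw] about the fixed x, y, z axes, in that order (R = Rz(yaw) Ry(pitch) Rx(roll)).
In Python, from station import arm gives the robot as it stands.
- The arm moves only by the tool jog_arm, never from a script. Its argument "deltas" is a list of rows, each an object with "travel": the shift along the world's x, y, z in mm, a list of three; "twist": the turn about the world's z in rad; "grip": the opening, from -1 (shut) to 1 (fully open). A call has 1 to 8 rows; each row is the pose to reach, as a shift and turn from the pose commanded when the call began; what a row does not reach only later rows make up. A row lasts 1/10 s, in which the tool goes at most 50 mm and 8.59 degrees, less where a joint would pass 70% of its speed; a pose out of reach is approached as far as the arm can. A call with a gripper value outside its range is refused whole. The fingers move at their own pace and stop on an object; "newtons" is the grip in N (left out, the last holds). Time passes only in rows, so rows that repeat a pose let the fingers close. It gives the time, the measured TCP pose, the force, the opening and the grip force at its end, in the units of the state.
- arm.get_obs(): the state, without advancing time (a new reading comes with each control period).
- arm.grab_frame(name): name is "scene" or "top" or "wrist"; returns the picture (400x640x3 uint8, blue, green, red); there is no depth.
- arm.calibration(name): a dict with "fx", "fy", "cx", "cy" (pixels), "origin" and "rotation" of the camera in the world. Camera axes: x right, y down, z forward; pixel columns grow to the right and rows downward; lengths in mm; the calibration is good to about 2 mm. A picture is of the moment at which its call begins: read the wrist's pose just before it. calibration takes no time and is no camera call; for the wrist camera it gives the pose at the moment of the call.
- arm.job_done(): hands the job in; it is judged then, once.
The state is a dict: "time_s": time; "joints": joint angles; "joint_velocities": joint speeds; "joint_efforts": joint torques, N m; "tool_pos": TCP position; "orientation": TCP orientation; "wrist_force": force on the tool from outside, world axes, zero at the start; "wrist_torque": the same for the moment, N m; "grip_width": opening from 0.0 (shut) to 1.0 (fully open); "grasp_force": force on a finger pad.
Only numpy, scipy, OpenCV 4.12 (cv2) and the standard library are available. Lean on these libraries where they do the work, as an engineer would, in place of code of your own. Each camera call takes 0.05 s, during which the arm holds its last target. There are 200 camera calls.

TASK

Get the picture-frame clamp ready for the next frame: take the scraper off the clamp's board and slide it, blade first and lying flat, under the green lips of its wooden holder until the blade is fully home, and leave it there. Then pull the clamp's spring-loaded jaw open by its black upright grip until the jaw's pointer stands over the middle of the red tab, and finish while still holding it there with the gripper (it springs shut if let go), for someone to lay the frame in. Leave everything else on the bench where it is.

Things in the scene. Friction and masses are not known exactly. Their poses are not given: they have to be found in the camera images.
- clamp: frame clamp, fixed to the bench: a plywood board 280 (x) x 260 (y) x 18 thick with a brown fence 25 wide, 35 high above the board along its far (+x) edge. The origin is at bench height, on the board's centre line across y and 90 beyond the board's centre towards the fence. +x points to the fence; the jaw and a yellow scale strip are on the +y side. The scraper lies on the board's -y part
- jaw: blue spring-return jaw carriage, 60 (x) x 50 (y) x 29 high, with a rubber pad on its +x side; origin at the middle of its underside, 24 above the bench. It slides only along the clamp's x: shut at the start, it opens towards the clamp's -x by up to 100. A spring pulls it shut with about 6 N when shut and 140 N/m more as it opens (12 to 17 N at the tab)
- jaw_grip (a point): middle of the jaw's black upright grip, a plain post 16 (x) x 34 (y) x 46 high standing on the middle of the carriage: its foot is 53 above the bench, its top 99. Axes as the clamp
- jaw_pointer (a point): outer end of the jaw's thin black pointer, 38 above the bench, which sticks out from the carriage in +y and passes over the red tab without touching. Level with the grip's centre along the clamp's x. Axes as the clamp
- tab: red tab that marks the wanted opening, 14 (x) x 26 (y) x 8 high, on the yellow scale strip of the board; origin at the middle of its underside. Axes as the clamp; it lies 42 to 72 from the pointer's shut place, to the clamp's -x. It is only a mark and stops nothing
- scraper_handle (a point): centre of the scraper's orange handle, 105 long (x) x 26 wide (y) x 22 high (z). The scraper lies flat on the clamp's board (18 above the bench), handle underside and blade both on the board; +x points along it to the blade. Whole weight 100 to 200 g; it balances about 65 to 70 ahead of this point
- blade_tip (a point): middle of the front edge of the scraper's steel blade, 127.5 ahead of the handle's centre and 9.5 lower. The blade is 75 long from the handle's end, 55 wide, 3 thick, its underside level with the handle's; this point is half-way through its thickness. Axes as the handle
- slot_mouth (a point): mouth of the holder's slot, at the middle of the slot's width and on the slot's floor, 30 above the bench. +x points into the slot, z up. The slot is 64 wide, 10 high and 64 deep to its back stop. The fixed wooden holder round it is 80 (x) x 96 (y) x 52 high, mouth in its -x face; green lips 30 wide cover both sides of the slot and leave its middle open above (28 wide). With the blade home, 11 of the blade and the whole handle stay outside
- tin: small round aluminium tin on the clamp's board near its robot-side edge, 38 across, 24 high; origin at the centre of its underside; leave alone
- hammer: hammer with a red handle lying on the bench, 270 long (x), head 100 wide at +x, 25 high; origin below the middle of the handle; leave alone
- glue: white glue bottle with red cap, 56 across, 150 high; origin at the centre of its underside; leave alone
- frame: dark wooden picture frame lying flat, 250 x 200 x 18; origin at its centre on the bench; leave alone
- mug: blue mug, 76 across, 85 high; origin at the centre of its underside; leave alone
- offcut: light wood offcut 50 x 120 x 30; origin at the centre of its underside; leave alone
- tape: yellow tape measure case 70 x 65 x 36; origin at the centre of its underside; leave alone
Things that resemble listed ones, but are neither listed nor needed, are in the scene too. Of the things that look like the part that bears scraper_handle, the largest one is meant.

How it is judged (in metres and radians):
On the way, in this order (a step that is already met when the one before it is completed fails the run):
1. the scraper's blade is home in the holder's slot (x of blade_tip in the frame of slot_mouth between 0.048 and 0.07 m and y of blade_tip in the frame of slot_mouth between -0.008 and 0.008 m and z of blade_tip in the frame of slot_mouth between -0.001 and 0.012 m and angle between the x axis of blade_tip and the x axis of slot_mouth, either way round below 0.2 rad), for 0.2 s.
2. the jaw is pulled open to the red tab with the gripper (x of jaw_pointer in the frame of tab between -0.007 and 0.007 m and contact force between jaw and the fingers above 3 N), for 0.2 s.
At the end, for the whole second after the job is handed in: Ends holding: fingers press on the jaw (over 3 N) and keep its pointer within 7 mm of the middle of the red tab, at rest (under 20 mm/s); the scraper lies in the holder, blade at least 48 mm into the slot, within 8 mm of its middle and 0.2 rad of its direction (all of step 1 and all of step 2 and linear speed of jaw below 0.02 m/s); the arm keeps its last pose, push and grip.
It fails at once if another thing on the bench is shifted more than 30 mm (distance of any of tin, hammer, glue, frame, mug, offcut, tape from where it was at the start of the episode above 0.03 m).
It also fails if it takes over 58 s, if anything falls off the work surface, if the arm or the gripper's body presses on something with over 40 N, if the wrist force passes 120 N, or if a joint passes its speed limit or range.

## Working session

There is one attempt and no reset: what is moved stays moved. The work goes in short steps, Python scripts to look and compute and a tool call to move; the robot and the scene stay as the last step left them, time stands still between calls to the robot, and variables do not carry over. Pictures are saved under pics/ and viewed, at most 10 in all, crops included, and the job is handed in when it is done.

Besides the shell and the picture viewer there is one more tool, called as name(argument=value, ...) on one line, values as JSON. jog_arm: Moves the arm, as the interface text tells. Its arguments: {"type":"object","properties":{"deltas":{"type":"array"},"newtons":{"type":"number"}},"required":["deltas"]}

```bash
mkdir -p pics
python3 - <<'E'
from station import arm
import cv2
for n in("scene","top"):
    cv2.imwrite(f"pics/{n}0.png",arm.grab_frame(n)); c=arm.calibration(n); print(n,c)
o=arm.get_obs();print(o['time_s'],o['tool_pos'],o['orientation'],o['wrist_force'])
E
```

```text
scene {'fx': 401.75879772367045, 'fy': 401.75879772367045, 'cx': 318.81946693481956, 'cy': 202.82466633522077, 'origin': array([1432.95280288,  421.28757607,  720.24447056]), 'rotation': array([-122.69822066,    0.44384726,  114.96825708])}
top {'fx': 410.08279251185047, 'fy': 410.08279251185047, 'cx': 321.43843637259806, 'cy': 200.9673772552079, 'origin': array([ 283.10862743,    9.47042094, 1455.35212433]), 'rotation': array([-1.69146233e+02, -1.49842049e-01, -9.00140927e+01])}
0.1 [ 261.2705074  -594.94821443  403.60125143] [-1.79892107e+02 -7.97617246e-03  2.37114413e+01] [ 0.54984063  0.3298587  -0.56395298]
```

View pics/top0.png

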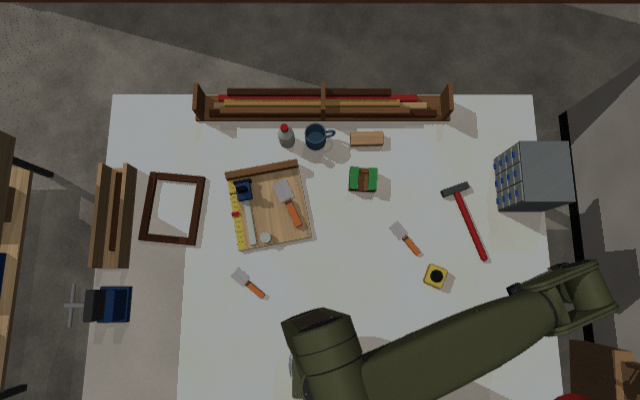

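View pics/scene0.png

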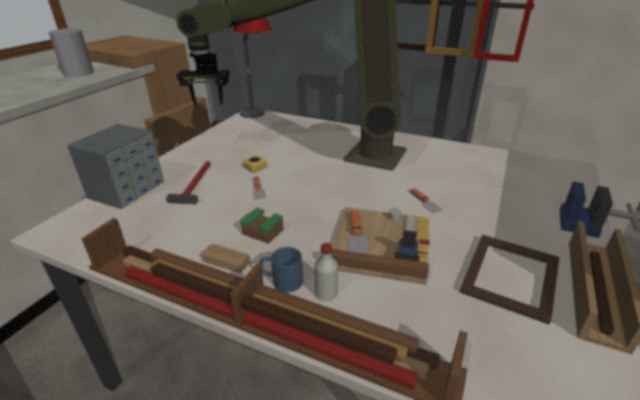

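Run:
```python
import cv2,numpy as np
t=cv2.imread("pics/top0.png");s=cv2.imread("pics/scene0.png")
a=cv2.resize(t[145:260,215:395],None,fx=4.4,fy=4.4,interpolation=cv2.INTER_CUBIC)
cv2.imwrite("pics/c1.png",a)
b=cv2.resize(s[170:290,230:440],None,fx=3.8,fy=3.8,interpolation=cv2.INTER_CUBIC)
cv2.imwrite("pics/c2.png",b);print(a.shape,b.shape)
```

```text
(506, 792, 3) (456, 798, 3)
```

View pics/c1.png

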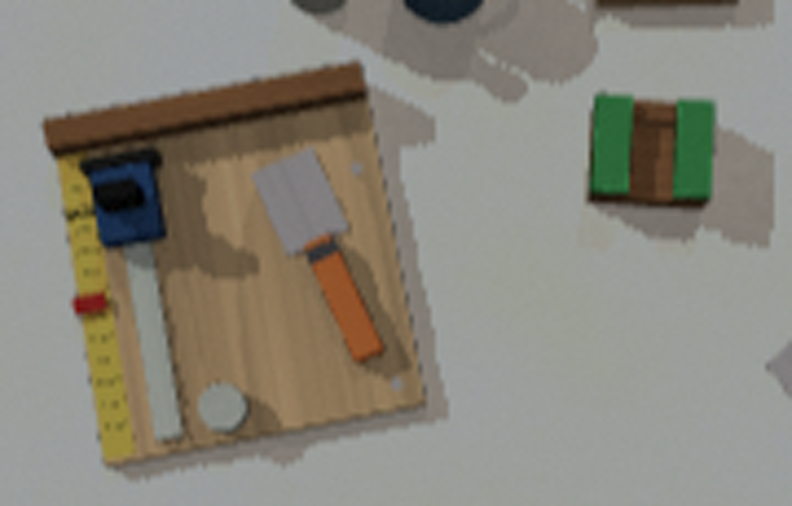

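View pics/c2.png

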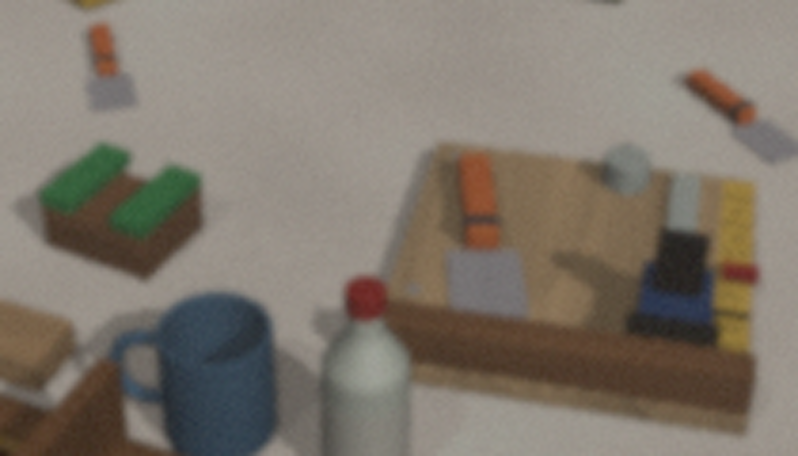

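```bash
cat > h.py <<'E'
import numpy as np
from scipy.spatial.transform import Rotation as R
def ray(c,u,v,z):
    d=R.from_euler('xyz',c['rotation'],degrees=True).apply([(u-c['cx'])/c['fx'],(v-c['cy'])/c['fy'],1])
    o=np.array(c['origin']); return o+d*(z-o[2])/d[2]
E
python3 - <<'E'
from station import arm
from h import *
c=arm.calibration("top")
for n,x,y,z in [("tip",282,164,21),("bladeback",320,239,21),("handleback",370,358,40),("handlefront",318,240,38),
 ("lipFL",590,197,52),("lipFR",712,203,52),("lipBL",597,93,52),("lipBR",714,100,52),("grip",119,193,99),("tab",90,302,28),("ptr",72,212,38),
 ("fenceL",45,122,53),("fenceR",360,65,53),("boardBL",108,463,18),("boardBR",424,403,18),("tin",222,407,42)]:
    print(n,ray(c,215+x/4.4-.4,145+y/4.4-.4,z).round(1))
print(arm.calibration("wrist"))
E
```

```text
tip [627.9 159.2  21. ]
bladeback [565.5 127.2  21. ]
handleback [466.1  84.7  40. ]
handlefront [561.4 127.4  38. ]
lipFL [593.6 -89.8  52. ]
lipFR [ 588.7 -186.8   52. ]
lipBL [679.3 -96.5  52. ]
lipBR [ 673.5 -190.6   52. ]
grip [586.2 276.   99. ]
tab [512.7 309.9  28. ]
ptr [584.2 325.1  38. ]
fenceL [654.8 346.5  53. ]
fenceR [702.3  94.5  53. ]
boardBL [385.1 292.7  18. ]
boardBR [432.8  42.4  18. ]
tin [427.1 200.2  42. ]
{'fx': 288.488160925643, 'fy': 288.488160925643, 'cx': 320.5875740044529, 'cy': 196.8696506310141, 'origin': array([ 333.35529117, -563.86599432,  384.2281347 ]), 'rotation': array([ 1.64123445e+02,  3.56830639e-02, -6.62341878e+01])}
```

Three scrapers show in the top view: on the board (290,205), on the bench (405,238) and (248,283). The one on the board is clearly the largest in the crop and lies where described, so it is the one meant. The holder (363,179) has its mouth on the robot side, with the back stop showing at the far end. Next I'll look at both with the wrist camera on the way.

jog_arm(deltas=[{"travel":[29,49,0],"twist":0,"grip":1},{"travel":[50,90,0],"twist":0,"grip":1},{"travel":[75,135,0],"twist":0,"grip":1},{"travel":[100,180,0],"twist":0,"grip":1},{"travel":[122,223,0],"twist":0,"grip":1},{"travel":[145,265,0],"twist":0,"grip":1},{"travel":[168,308,0],"twist":0,"grip":1},{"travel":[190,350,0],"twist":0,"grip":1}])

```text
time_s: 0.9
tool_pos: [451.7, -243.1, 404.4]
orientation: [-180.0, 0.0, 23.7]
wrist_force: [-0.3, 0.3, 0.0]
grip_width: 1.0
grasp_force: 0.0
```

jog_arm(deltas=[{"travel":[25,40,0],"twist":0,"grip":1},{"travel":[40,80,0],"twist":0,"grip":1},{"travel":[50,110,0],"twist":0,"grip":1},{"travel":[50,110,0],"twist":0,"grip":1},{"travel":[50,110,0],"twist":0,"grip":1},{"travel":[50,110,0],"twist":0,"grip":1}])

```text
time_s: 1.5
tool_pos: [501.1, -135.8, 404.5]
orientation: [-180.0, 0.0, 23.7]
wrist_force: [0.3, 0.4, -0.6]
grip_width: 1.002
grasp_force: 0.0
```

```bash
cat > w.py <<'E'
import sys,cv2,json
from station import arm
n=sys.argv[1];o=arm.get_obs();c=arm.calibration("wrist");f=arm.grab_frame("wrist")
cv2.imwrite(f"pics/{n}.png",cv2.resize(f,None,fx=1.25,fy=1.25,interpolation=cv2.INTER_CUBIC))
json.dump({k:(v.tolist() if hasattr(v,'tolist') else v) for k,v in c.items()},open(n+".json","w"))
print(o['time_s'],o['tool_pos'].round(1) if hasattr(o['tool_pos'],'round') else o['tool_pos'],o['orientation'],c['origin'])
E
python3 w.py w1
```

```text
1.5 [ 501.1 -135.8  404.5] [-1.79996962e+02  3.10788626e-02  2.36621392e+01] [ 573.18955702 -104.82619491  385.02023413]
```

View pics/w1.png

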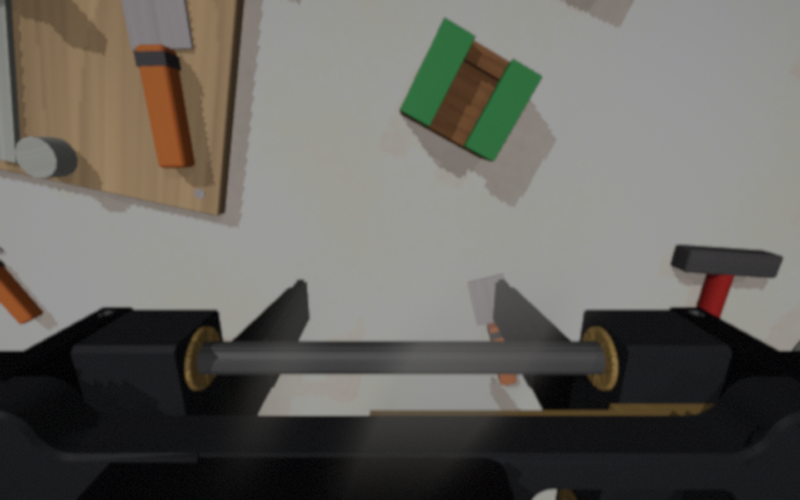

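Wrist view: holder lip corners at about (402,110), (491,160), (444,19) and (541,77). The scraper handle runs from (157,50) to (177,165), and the tin is at (45,157).

Run:
```python
import json
from h import *
c=json.load(open("w1.json"))
for n,x,y,z in [("lipFL",402,109,52),("lipFR",491,160,52),("lipBL",444,19,52),("lipBR",541,77,52),("inFL",432,124,52),("inFR",468,146,52),("hback",176,166,38),("hfront",151,47,38),("tin",38,145,42)]:
    print(n,ray(c,(x+.5)/1.25-.5,(y+.5)/1.25-.5,z).round(1))
```

```text
lipFL [599.9 -94.6  52. ]
lipFR [ 592.8 -185.2   52. ]
lipBL [676.6 -98.2  52. ]
lipBR [ 670.6 -192.1   52. ]
inFL [ 599.2 -123.6   52. ]
inFR [ 595.3 -160.8   52. ]
hback [469.6  80.1  38. ]
hfront [559.8 124.6  38. ]
tin [438.5 198.1  42. ]
```

jog_arm(deltas=[{"travel":[7,46,0],"twist":0.026,"grip":1},{"travel":[13,92,0],"twist":0.026,"grip":1},{"travel":[20,138,-10],"twist":0.026,"grip":1},{"travel":[27,180,-30],"twist":0.026,"grip":1},{"travel":[34,220,-60],"twist":0.026,"grip":1},{"travel":[40,252,-90],"twist":0.026,"grip":1},{"travel":[40,252,-100],"twist":0.026,"grip":1},{"travel":[40,252,-100],"twist":0.026,"grip":1}])

```text
time_s: 2.35
tool_pos: [540.8, 116.2, 302.3]
orientation: [-179.9, 0.3, 25.2]
wrist_force: [-0.9, -0.6, 0.6]
grip_width: 0.997
grasp_force: 0.0
```

```bash
python3 w.py w2
```

```text
2.35 [540.8 116.2 302.3] [-179.93705176    0.27148538   25.18985174] [611.97104022 149.08611539 282.51560118]
```

View pics/w2.png

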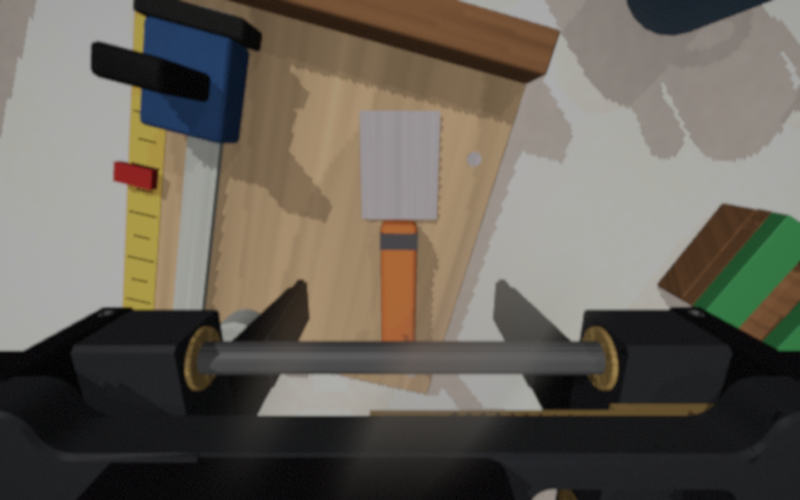

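The blade is at (361–440, 111–220) and the handle is centred at column 399, running parallel to the tool. The tab is at (137,175) and the jaw grip at (152,72). The left finger clears the tin.

Run:
```python
import json
from h import *
c=json.load(open("w2.json"))
for n,x,y,z in [("tipL",361,111,21),("tipR",440,111,21),("bbL",361,220,21),("bbR",438,220,21),("handlefrontmid",398,222,38),("handlelow",398,335,40),("tabtopFR",158,178,27),("tabtopL",115,163,27),("tabtopBR",157,167,27),("tabtopFL",115,181,27)]:
    print(n,ray(c,(x+.5)/1.25-.5,(y+.5)/1.25-.5,z).round(1))
```

```text
tipL [618.6 182.2  21. ]
tipR [641.5 133.5  21. ]
bbL [549.1 152.   21. ]
bbR [573.4 100.5  21. ]
handlefrontmid [562.9 128.1  38. ]
handlelow [484.5  91.3  40. ]
tabtopFR [517.5 292.3  27. ]
tabtopL [514.9 321.8  27. ]
tabtopBR [524.6 294.8  27. ]
tabtopFL [502.6 319.   27. ]
```

jog_arm(deltas=[{"travel":[3,1,-40],"twist":0,"grip":1},{"travel":[4,2,-70],"twist":0,"grip":1},{"travel":[4,2,-85],"twist":0,"grip":1},{"travel":[4,2,-90],"twist":0,"grip":1},{"travel":[4,2,-90],"twist":0,"grip":1}])

```text
time_s: 2.9
tool_pos: [545.8, 118.1, 215.6]
orientation: [180.0, -0.1, 25.1]
wrist_force: [-0.2, -0.2, -0.4]
grip_width: 0.999
grasp_force: 0.0
```

jog_arm(deltas=[{"travel":[0,0,-4],"twist":0,"grip":1},{"travel":[0,0,-4],"twist":0,"grip":-1},{"travel":[0,0,-4],"twist":0,"grip":-1},{"travel":[0,0,-4],"twist":0,"grip":-1},{"travel":[0,0,-4],"twist":0,"grip":-1},{"travel":[0,0,-4],"twist":0,"grip":-1},{"travel":[0,0,-4],"twist":0,"grip":-1},{"travel":[0,0,-4],"twist":0,"grip":-1}], newtons=45)

```text
time_s: 3.7
tool_pos: [545.3, 118.9, 210.7]
orientation: [-180.0, 0.0, 25.2]
wrist_force: [0.7, 0.3, -0.5]
grip_width: 0.469
grasp_force: 0.0
```

jog_arm(deltas=[{"travel":[0,0,0],"twist":0,"grip":-1},{"travel":[0,0,0],"twist":0,"grip":-1},{"travel":[0,0,0],"twist":0,"grip":-1},{"travel":[0,0,0],"twist":0,"grip":-1},{"travel":[0,0,0],"twist":0,"grip":-1}])

```text
time_s: 4.2
tool_pos: [545.3, 118.9, 210.7]
orientation: [-180.0, 0.0, 25.2]
wrist_force: [0.1, 2.1, 0.6]
grip_width: 0.27
grasp_force: 45.0
```

jog_arm(deltas=[{"travel":[0,0,30],"twist":0,"grip":-1},{"travel":[0,0,65],"twist":0,"grip":-1},{"travel":[-10,-20,90],"twist":-0.05,"grip":-1},{"travel":[-22,-55,100],"twist":-0.14,"grip":-1},{"travel":[-36,-95,100],"twist":-0.25,"grip":-1},{"travel":[-50,-138,100],"twist":-0.37,"grip":-1},{"travel":[-64,-180,100],"twist":-0.46,"grip":-1},{"travel":[-76,-220,100],"twist":-0.508,"grip":-1}])

```text
time_s: 5.0
tool_pos: [468.1, -102.6, 310.4]
orientation: [180.0, 0.0, -4.0]
wrist_force: [0.9, 0.3, -1.6]
grip_width: 0.273
grasp_force: 45.0
```

jog_arm(deltas=[{"travel":[-6,-26,-20],"twist":0,"grip":-1},{"travel":[-7,-29,-50],"twist":0,"grip":-1},{"travel":[-7,-29,-70],"twist":0,"grip":-1},{"travel":[-7,-29,-72],"twist":0,"grip":-1},{"travel":[-7,-29,-72],"twist":0,"grip":-1},{"travel":[-7,-29,-72],"twist":0,"grip":-1}])

```text
time_s: 5.6
tool_pos: [463.0, -130.2, 240.0]
orientation: [180.0, -0.1, -3.9]
wrist_force: [1.4, -0.3, -1.5]
grip_width: 0.273
grasp_force: 45.0
```

```bash
python3 w.py w3
```

```text
5.6 [ 463.  -130.2  240. ] [ 1.79956772e+02 -1.15497361e-01 -3.87800408e+00] [ 541.43993736 -135.37919529  220.78037289]
```

View pics/w3.png

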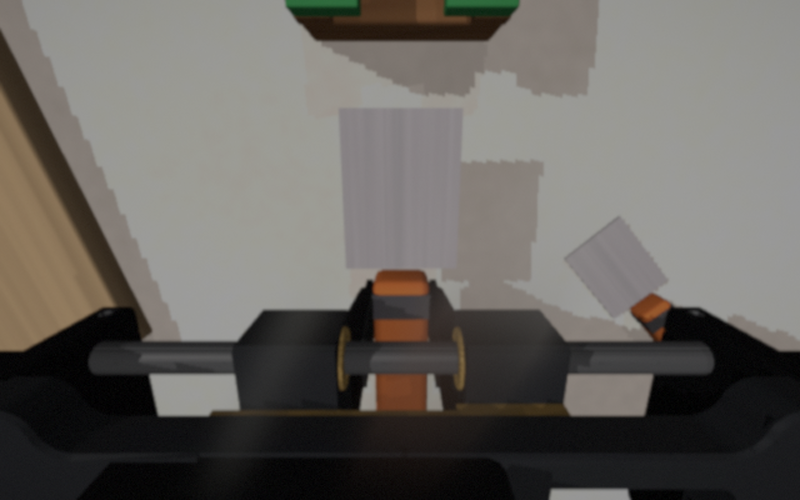

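The blade's front edge is at (338–463, 108) and its back at (346–459, 268). The holder's mouth face shows at the top: lips at (289–518, 12), inner lip edges at 358 and 446, foot at (315–487, 40).

Run:
```python
import json
from h import *
c=json.load(open("w3.json"))
P=lambda x,y,z: ray(c,(x+.5)/1.25-.5,(y+.5)/1.25-.5,z)
# blade height from known 55 width
for n,a,b,y in [("front",338,463,108),("back",346,459,268)]:
    for z in (42,47,50,53,56):
        p,q=P(a,y,z),P(b,y,z); print(n,z,np.linalg.norm(p-q).round(1),((p+q)/2).round(1))
for n,a,b,y,z in [("lips",289,518,13,52),("inner",358,446,14,52),("foot",315,487,40,0)]:
    p,q=P(a,y,z),P(b,y,z);print(n,np.linalg.norm(p-q).round(1),p.round(1),q.round(1),((p+q)/2).round(1))
```

```text
front 42 58.1 [ 557.8 -136.6   42. ]
front 47 56.5 [ 557.3 -136.6   47. ]
front 50 55.5 [ 557.  -136.6   50. ]
front 53 54.5 [ 556.8 -136.6   53. ]
front 56 53.6 [ 556.5 -136.5   56. ]
back 42 59.2 [ 479.3 -132.4   42. ]
back 47 57.6 [ 481.  -132.5   47. ]
back 50 56.6 [ 482.  -132.6   50. ]
back 53 55.6 [ 483.1 -132.6   53. ]
back 56 54.6 [ 484.1 -132.7   56. ]
lips 94.2 [596.4 -93.3  52. ] [ 590.2 -187.3   52. ] [ 593.3 -140.3   52. ]
inner 36.2 [ 594.2 -121.5   52. ] [ 591.8 -157.7   52. ] [ 593.  -139.6   52. ]
foot 94.2 [599.6 -92.6   0. ] [ 593.3 -186.6    0. ] [ 596.4 -139.6    0. ]
```

jog_arm(deltas=[{"travel":[0,-0.5,-10],"twist":0,"grip":-1},{"travel":[0,-0.5,-14],"twist":0,"grip":-1},{"travel":[10,-1,-14],"twist":0,"grip":-1},{"travel":[20,-2,-14],"twist":0,"grip":-1},{"travel":[30,-2.5,-14],"twist":0,"grip":-1},{"travel":[38,-3,-14],"twist":0,"grip":-1},{"travel":[46,-3.5,-14],"twist":0,"grip":-1},{"travel":[54,-4,-14],"twist":0,"grip":-1}])

```text
time_s: 6.45
tool_pos: [517.1, -134.2, 224.7]
orientation: [-180.0, 0.0, -3.9]
wrist_force: [-0.7, -0.9, -1.7]
grip_width: 0.272
grasp_force: 45.0
```

jog_arm(deltas=[{"travel":[8,-0.5,0],"twist":0,"grip":-1},{"travel":[16,-1,0],"twist":0,"grip":-1},{"travel":[24,-1.5,0],"twist":0,"grip":-1},{"travel":[31,-2,0],"twist":0,"grip":-1},{"travel":[37,-2.5,0],"twist":0,"grip":-1},{"travel":[41,-2.8,0],"twist":0,"grip":-1},{"travel":[44,-3,0],"twist":0,"grip":-1}])

```text
time_s: 7.15
tool_pos: [560.6, -137.2, 224.7]
orientation: [-180.0, 0.0, -3.9]
wrist_force: [0.8, 0.9, -1.5]
grip_width: 0.272
grasp_force: 45.0
```

jog_arm(deltas=[{"travel":[1,0,0],"twist":0,"grip":-1},{"travel":[2,0,0],"twist":0,"grip":-1},{"travel":[3,0,0],"twist":0,"grip":-1},{"travel":[3,0,-0.7],"twist":0,"grip":-1},{"travel":[3,0,-1.4],"twist":0,"grip":-1},{"travel":[3,0,-1.4],"twist":0,"grip":-1}])

```text
time_s: 7.75
tool_pos: [563.2, -137.1, 223.2]
orientation: [-180.0, 0.0, -3.9]
wrist_force: [0.4, 0.1, -1.8]
grip_width: 0.268
grasp_force: 45.0
```

jog_arm(deltas=[{"travel":[1,0,0],"twist":0,"grip":-1},{"travel":[2,0,0],"twist":0,"grip":-1},{"travel":[2,0,0],"twist":0,"grip":-1}])

```text
time_s: 8.05
tool_pos: [565.4, -137.1, 223.3]
orientation: [-180.0, 0.0, -3.9]
wrist_force: [0.2, 0.4, -0.4]
grip_width: 0.267
grasp_force: 45.0
```

jog_arm(deltas=[{"travel":[1,0,0],"twist":0,"grip":-1},{"travel":[2,0,0],"twist":0,"grip":-1},{"travel":[2,0,0],"twist":0,"grip":-1}])

```text
time_s: 8.35
tool_pos: [566.4, -137.1, 223.0]
orientation: [-180.0, 0.3, -3.9]
wrist_force: [-8.1, -0.0, 3.1]
grip_width: 0.272
grasp_force: 45.0
```

jog_arm(deltas=[{"travel":[-1,0,0],"twist":0,"grip":-1},{"travel":[-1,0,0],"twist":0,"grip":-0.3},{"travel":[-1,0,0],"twist":0,"grip":-0.3},{"travel":[-1,0,0],"twist":0,"grip":-0.1},{"travel":[-1,0,0],"twist":0,"grip":0.1},{"travel":[-1,0,0],"twist":0,"grip":0.1},{"travel":[-1,0,0],"twist":0,"grip":0.1},{"travel":[-1,0,0],"twist":0,"grip":0.1}], newtons=20)

```text
time_s: 9.15
tool_pos: [566.3, -137.1, 223.3]
orientation: [-180.0, -0.0, -3.9]
wrist_force: [-0.3, 0.0, 0.1]
grip_width: 0.549
grasp_force: 0.0
```

jog_arm(deltas=[{"travel":[0,0,20],"twist":0,"grip":0.4},{"travel":[0,0,50],"twist":0,"grip":0.8},{"travel":[-10,0,90],"twist":0,"grip":1},{"travel":[-20,0,130],"twist":0,"grip":1},{"travel":[-30,0,140],"twist":0,"grip":1},{"travel":[-30,0,140],"twist":0,"grip":1},{"travel":[-30,0,140],"twist":0,"grip":1}])

```text
time_s: 9.85
tool_pos: [536.2, -137.1, 362.8]
orientation: [-180.0, 0.0, -3.9]
wrist_force: [1.3, -0.5, 1.3]
grip_width: 0.994
grasp_force: 0.0
```

```bash
python3 w.py w4
```

```text
9.85 [ 536.2 -137.1  362.8] [-1.79988292e+02  1.75282776e-02 -3.91472205e+00] [ 614.58743082 -142.32624733  343.32553812]
```

View pics/w4.png

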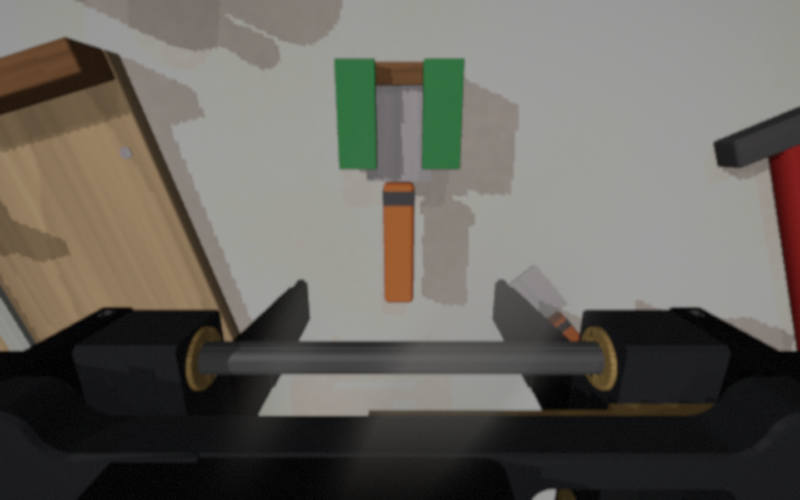

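The blade is against the back stop between the lips, with its end at row 85. The handle is in line at column 399, lying level and outside the mouth. Now the jaw.

jog_arm(deltas=[{"travel":[4,30,10],"twist":0.14,"grip":1},{"travel":[8,60,20],"twist":0.28,"grip":1},{"travel":[12,90,20],"twist":0.42,"grip":1},{"travel":[15,120,20],"twist":0.56,"grip":1},{"travel":[18,150,20],"twist":0.7,"grip":1},{"travel":[21,180,20],"twist":0.84,"grip":1},{"travel":[25,210,20],"twist":0.98,"grip":1},{"travel":[28,240,20],"twist":1.12,"grip":1}])

```text
time_s: 10.7
tool_pos: [564.4, 104.3, 380.9]
orientation: [-179.8, 0.1, 60.6]
wrist_force: [0.4, 0.3, -0.1]
grip_width: 1.0
grasp_force: 0.0
```

jog_arm(deltas=[{"travel":[4,30,0],"twist":0.14,"grip":1},{"travel":[8,60,0],"twist":0.28,"grip":1},{"travel":[12,90,0],"twist":0.42,"grip":1},{"travel":[16,120,0],"twist":0.56,"grip":1},{"travel":[20,145,0],"twist":0.69,"grip":1},{"travel":[22,165,0],"twist":0.706,"grip":1},{"travel":[22,173,-10],"twist":0.706,"grip":1},{"travel":[22,173,-20],"twist":0.706,"grip":1}])

```text
time_s: 11.5
tool_pos: [586.2, 276.5, 361.6]
orientation: [-179.9, 0.0, 100.7]
wrist_force: [0.6, -0.0, -0.1]
grip_width: 1.002
grasp_force: 0.0
```

```bash
python3 w.py w5
```

```text
11.5 [586.2 276.5 361.6] [-1.79915071e+02  2.59259260e-02  1.00680721e+02] [573.33547291 352.37660648 342.14464674]
```

View pics/w5.png

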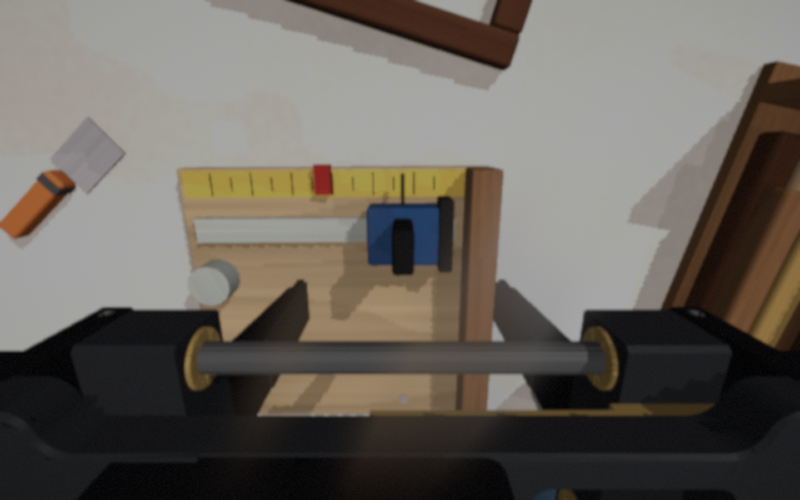

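Jaw view: the grip top is at (403,258), the pointer at (403,176–205) and the tab at (322,180). The scale runs parallel to the image rows, so the yaw is right.

Run:
```python
import json
from h import *
c=json.load(open("w5.json"))
P=lambda x,y,z: ray(c,(x+.5)/1.25-.5,(y+.5)/1.25-.5,z)
t=np.radians(10.7);ux=np.array([np.cos(t),np.sin(t),0])
for n,x,y,z in [("griptop",403,259,99),("gripnear",403,245,99),("gripfar",403,273,99),("ptr",403,177,38),("tabtop",322.5,183,28),("tabfoot",322.5,194,28),("padL",180,172,18),("stripR",465,168,18)]:
    p=P(x,y,z);print(n,p.round(1),(p@ux).round(1))
print(np.array([586.2,276.5,0])@ux)
```

```text
griptop [589.2 275.   99. ] 630.1
gripnear [587.3 285.1  99. ] 630.0
gripfar [591.2 264.6  99. ] 630.1
ptr [579.8 325.9  38. ] 630.2
tabtop [512.7 307.1  28. ] 560.8
tabfoot [513.9 297.6  28. ] 560.2
padL [385.8 291.7  18. ] 433.2
stripR [632.3 342.   18. ] 684.8
627.3444404879793
```

jog_arm(deltas=[{"travel":[3,-1,-40],"twist":0,"grip":1},{"travel":[3,-1,-80],"twist":0,"grip":1},{"travel":[3,-1,-102],"twist":0,"grip":1},{"travel":[3,-1,-109],"twist":0,"grip":1},{"travel":[3,-1,-109],"twist":0,"grip":-1},{"travel":[3,-1,-109],"twist":0,"grip":-1},{"travel":[3,-1,-109],"twist":0,"grip":-1},{"travel":[3,-1,-109],"twist":0,"grip":-1}], newtons=45)

```text
time_s: 12.35
tool_pos: [589.9, 275.0, 256.3]
orientation: [179.8, -0.0, 100.7]
wrist_force: [0.7, -0.6, 0.3]
grip_width: 0.72
grasp_force: 0.0
```

jog_arm(deltas=[{"travel":[0,0,0],"twist":0,"grip":-1},{"travel":[0,0,0],"twist":0,"grip":-1},{"travel":[0,0,0],"twist":0,"grip":-1},{"travel":[0,0,0],"twist":0,"grip":-1},{"travel":[0,0,0],"twist":0,"grip":-1},{"travel":[0,0,0],"twist":0,"grip":-1},{"travel":[0,0,0],"twist":0,"grip":-1},{"travel":[0,0,0],"twist":0,"grip":-1}])

```text
time_s: 13.15
tool_pos: [588.4, 274.8, 254.2]
orientation: [-179.7, 0.0, 100.8]
wrist_force: [-6.1, -2.0, 4.7]
grip_width: 0.166
grasp_force: 45.0
```

jog_arm(deltas=[{"travel":[-6,-1.1,0],"twist":0,"grip":-1},{"travel":[-14,-2.6,0],"twist":0,"grip":-1},{"travel":[-24,-4.5,0],"twist":0,"grip":-1},{"travel":[-34,-6.4,0],"twist":0,"grip":-1},{"travel":[-44,-8.3,0],"twist":0,"grip":-1},{"travel":[-54,-10.2,0],"twist":0,"grip":-1},{"travel":[-62,-11.7,0],"twist":0,"grip":-1},{"travel":[-66,-12.5,0],"twist":0,"grip":-1}])

```text
time_s: 13.95
tool_pos: [524.5, 262.2, 254.2]
orientation: [179.5, -0.0, 100.7]
wrist_force: [16.3, 2.4, -11.8]
grip_width: 0.166
grasp_force: 45.0
```

jog_arm(deltas=[{"travel":[0,0,0],"twist":0,"grip":-1},{"travel":[0,0,0],"twist":0,"grip":-1},{"travel":[0,0,0],"twist":0,"grip":-1}])

```text
time_s: 14.25
tool_pos: [524.8, 262.3, 254.2]
orientation: [179.6, -0.0, 100.7]
wrist_force: [14.8, 2.9, -10.6]
grip_width: 0.164
grasp_force: 45.0
```

```bash
python3 w.py w6
```

```text
14.25 [524.8 262.3 254.2] [ 1.79573071e+02 -4.80213005e-03  1.00733834e+02] [512.06570902 338.15158257 234.81171316]
```

View pics/w6.png

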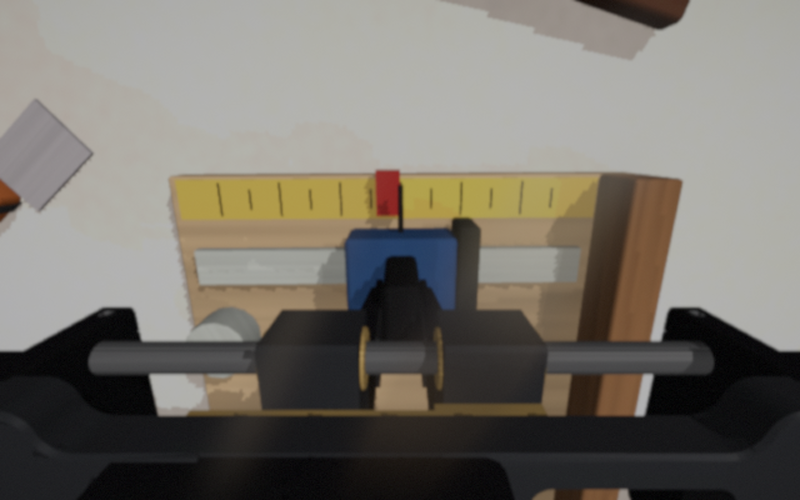

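The pointer is at column 400 and the tab spans 376–400 (middle 388, about 0.57 mm/px), so it needs about 7 mm more.

jog_arm(deltas=[{"travel":[-3,-0.6,0],"twist":0,"grip":-1},{"travel":[-6,-1.1,0],"twist":0,"grip":-1},{"travel":[-7,-1.3,0],"twist":0,"grip":-1},{"travel":[-7,-1.3,0],"twist":0,"grip":-1},{"travel":[-7,-1.3,0],"twist":0,"grip":-1},{"travel":[-7,-1.3,0],"twist":0,"grip":-1}])

```text
time_s: 14.9
tool_pos: [518.0, 261.0, 254.2]
orientation: [179.5, -0.0, 100.7]
wrist_force: [15.2, 2.5, -10.5]
grip_width: 0.165
grasp_force: 45.0
```

Run:
```python
from station import arm
import cv2,numpy as np
f=arm.grab_frame("wrist")[135:180,270:350].astype(int)
red=(f[...,2]>110)&(f[...,1]<60)
y,x=np.where(red);print(red.sum(),(x.min()+270)*1.25,(x.max()+271)*1.25,y.min()+135,y.max()+135)
dark=(f.max(2)<70); 
for r in range(0,45,3): print(r+135,np.where(dark[r])[0]+270 if dark[r].sum()<12 else dark[r].sum())
```

```text
491 388.75 411.25 137 171
135 []
138 []
141 []
144 []
147 []
150 [319 320 321]
153 [319 320 321]
156 [319 320 321]
159 [319 320 321]
162 [319 320 321]
165 [319 320 321]
168 [319 320 321]
171 [319 320 321]
174 [319 320 321]
177 [319 320 321]
```

The pointer (column 400.6) is over the tab's middle (400.0), and the jaw is held with 45 N.

```bash
python3 -c "
from station import arm
print(arm.job_done())"
```

```text
the job is handed in; nothing more can be done
None
```

The job is handed in at about 15 s of the 58 s allowed, with no verdict returned: the scraper is home in its holder against the back stop, and the gripper is holding the jaw open at 45 N with its pointer within about 1 mm of the red tab's middle.

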